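# Load a drilled pipe flange onto the welding turntable's studs

### The arm

A 6-joint arm with a two-finger parallel gripper is mounted at the origin on the work surface; the furniture and walls round the work are solid. World frame = base frame: x ahead of the robot, y to its left, z up, the work surface at z = 0. Lengths are in m, angles in degrees, forces in N, time in s.
With the tool pointing down it reaches from about 0.35 to 0.975 m from the base axis. Payload 4.9 kg.
Tool frame: the origin (TCP) lies at the very end of the fingers, on their centre line; the grasp point (between the pads) lies 19 mm behind it; z points along the fingers, y is the line along which they close (so a half turn about z gives the same grasp; the last joint's range is limited). The gripper opens to 85 mm and grips with 20 to 120 N. Pads are 22 mm wide; open, the fingers measure 114 mm over their backs; the gripper's body (76 mm by 85 mm) begins 54 mm behind the grasp point. The pads swing forward as they close: fully open they stand 13 mm farther back than shut.
Start: joints at [-72.078, 3.019, 92.412, -0, 84.569, -6.818], TCP at [0.262, -0.568, 0.21] pointing down, gripper open.
Joint ranges: [-172.51, 172.51], [-57.92, 126.97], [3.15, 148.05], [-58.71, 238.71], [5.1, 150.11], [-179.66, 179.66]. Speed limits (degrees/s): [147.25, 147.25, 180, 180, 180, 180].

### API

Orientations are given as [roll, pitch, yaw] about the fixed x, y, z axes, in that order (R = Rz(yaw) Ry(pitch) Rx(roll)).
In Python, from rig import manip gives the robot as it stands.
- The arm moves only by the tool servo_tool, never from a script. Its arguments are lists of equal length, an entry for each row: "gripper": the finger opening in cm, from 0 to 8.54; "translation": the shift along the tool's x, y, z in cm, a list of three; "rot": the turn, a rotation vector about the tool's x, y, z in degrees, a list of three. In form: {"gripper": [gripper, ...], "translation": [[x, y, z], ...], "rot": [[wx, wy, wz], ...]}. A call has 1 to 8 rows; each row shifts and turns the commanded pose from where the row before left it, along the tool's axes as they then stand; what a row does not reach is not made up. A row lasts 1/8 s, in which the tool goes at most 62.5 mm and 10.7 degrees, less where a joint would pass 70% of its speed; a pose out of reach is approached as far as the arm can. A call with a gripper value outside its range is refused whole. The fingers move at their own pace and stop on an object; "newtons" is the grip in N (left out, the last holds). Time passes only in rows, so rows that do not move let the fingers close. It gives the time, the measured TCP pose, the force, the opening and the grip force at its end, in the units of the state.
- manip.state(): the state, without advancing time (a new reading comes with each control period).
- manip.get_image(name): name is "scene" or "top"; returns (picture, depth): 384x512x3 uint8, red, green, blue; 384x512 float32, m along the optical axis (not along the pixel's ray), 0 where there is no reading.
- manip.get_calibration(name): a dict with "camera_matrix" (3x3 intrinsics, pixels), "eye" and "orientation" of the camera in the world. Camera axes: x right, y down, z forward; pixel columns grow to the right and rows downward; lengths in m; the calibration is good to about 2 mm. A picture is of the moment at which its call begins. get_calibration takes no time and is no camera call.
- manip.hand_in(): hands the job in; it is judged then, once.
Trained networks look in the newest picture that a camera, given by its name, has taken for a name from the list of things; names that differ only in an ending like _2 or _b are one class to them, and where a whole thing is asked for, a point or a joint stands for the part that bears it (a point fixed in the world has none). Each returns a list of dicts, best first, with "score" (0 to 1); they miss things now and then, are a little off and sometimes report something else, mostly with a low value. They report only what shows in the picture. A call takes as long as a camera call. They do not tell look-alikes from the thing itself.
- manip.silhouettes(label, camera): "region" (384x512 bool, what is visible of it) and "box" ([left, top, right, bottom] in pixels, round what is visible of it).
The state is a dict: "time": time; "qpos": joint angles; "joint_vel": joint speeds; "joint_efforts": joint torques, N m; "tool_pos": TCP position; "eef_rot": TCP orientation; "force": force on the tool from outside, world axes, zero at the start; "moment": the same for the moment, N m; "width": finger opening in m; "gripper_force": force on a finger pad.
Only numpy, scipy, OpenCV 4.12 (cv2) and the standard library are available. Lean on these libraries where they do the work, as an engineer would, in place of code of your own. Each camera call takes 0.05 s, during which the arm holds its last target. There are 200 camera calls.

### The job

Fit the drilled pipe flange onto the welding turntable: slip its bore over the centre plug, turn it until its four bolt holes line up with the four studs, and let it down until it lies flat and fully home on the faceplate, then let go. Leave the undrilled flange, the steel block, the bolt tin and the tape measure where they are.

Things in the scene. Friction and masses are not known exactly. Their poses are not given: they have to be found in the camera images.
- flange: Loose drilled pipe flange, plain steel, 0.5 to 0.9 kg, flat on the table, stub up: a disc 115 mm across, 18 mm thick, with four 14 mm through holes on a circle of 85 mm diameter, 90 degrees apart, and a round pipe stub on its middle. A 28 mm bore runs right through disc and stub. Origin: centre of the underside; z up along the stub; the holes lie on its x and y axes.
- stub_end (a point): Centre of the upper end of the drilled flange's round stub, 66 mm above its underside. The stub is 34 mm across from 27 mm above the underside up to this end (the place to grip); below that it widens to 50 mm at the disc.
- turntable: Fixed bench welding turntable: foot 150 mm square, grey round housing, a small gearbox reaching 113 mm out on its x side (44 mm high), on top a round steel faceplate 144 mm across that carries a centre plug and four studs. Origin: under the centre, on the table. The faceplate is braked (about 5 N m to turn it); its own angle differs each time and is not in this pose.
- seat (a point): Centre of the faceplate's upper face, 60 mm above the table, z up; the fitted flange's origin comes to lie here. Round it stand four studs, 11 mm thick, 28 mm tall, their top 4 mm tapering to 7 mm, on a circle of 85 mm diameter, 90 degrees apart. The angle at which they stand is different each time and not reported: look or feel for it.
- plug_top (a point): Top of the centre plug, 45 mm above the faceplate, on its axis. The plug is 25 mm thick, its top 10 mm tapering to 14 mm; it is 17 mm taller than the studs, so it enters the bore first.
- blank_flange: Bystander: a loose flange of the same size and shape as the drilled one, but without bolt holes. Origin: centre of its underside.
- block: Bystander: loose steel block 50x76x25 mm with small holes. Origin: centre of its underside.
- tin: Bystander: loose open tin of bolts, 75 mm across, 62 mm tall. Origin: centre of its underside.
- tape_measure: Bystander: loose tape measure 36x82x66 mm. Origin: centre of its underside.
Things that resemble listed ones, but are neither listed nor needed, are in the scene too. Of the things that look like the turntable, the smaller one is meant.

How it is judged:
By the outcome, as a careful person would: the job done as asked, in the order asked, and still so for the second after the job is handed in, with the robot touching nothing.
It also fails if it takes over 51 s, if anything falls off the work surface, if the arm or the gripper's body presses on something with over 40 N, if the wrist force passes 120 N, or if a joint passes its speed limit or range.

## Working session

There is one attempt and no reset: what is moved stays moved. The work goes in short steps, Python scripts to look and compute and a tool call to move; the robot and the scene stay as the last step left them, time stands still between calls to the robot, and variables do not carry over. Pictures are saved under pics/ and viewed, at most 10 in all, crops included, and the job is handed in when it is done.

Besides the shell and the picture viewer there is one more tool, called after ">>>" as name(argument=value, ...) on one line, values as JSON. servo_tool: Moves the arm, as the interface text tells. Its arguments: {"type":"object","properties":{"gripper":{"type":"array"},"translation":{"type":"array"},"rot":{"type":"array"},"newtons":{"type":"number"}},"required":["gripper","translation","rot"]}

```bash
mkdir -p pics
cat > h.py <<'E'
from rig import manip
import numpy as np, cv2
def cal(n):
    c=manip.get_calibration(n); return np.array(c["camera_matrix"]),np.array(c["eye"]),np.array(c["orientation"])
E
python3 - <<'E'
from h import *
for n in("scene","top"):
    p,d=manip.get_image(n); cv2.imwrite(f"pics/{n}0.png",p[:,:,::-1]); np.savez(f"{n}0.npz",p=p,d=d)
    print(manip.get_calibration(n))
    for l in ("flange","turntable","blank_flange"):
        print(l,[(round(r["score"],2),r["box"]) for r in manip.silhouettes(l,n)])
s=manip.state(); print(s)
E
```

```text
{'camera_matrix': array([[402.4301588 ,   0.        , 254.63249991],
       [  0.        , 402.4301588 , 189.41757888],
       [  0.        ,   0.        ,   1.        ]]), 'eye': array([-0.43689373,  0.4694413 ,  0.93882311]), 'orientation': array([-128.5901453 ,   -0.59602252, -117.69137363])}
flange [(0.85, [253.0, 165.1, 269.4, 188.9])]
turntable [(0.91, [203.0, 193.5, 255.6, 243.2]), (0.61, [331.6, 201.6, 420.2, 276.1]), (0.21, [252.0, 163.3, 268.0, 186.2])]
blank_flange []
{'camera_matrix': array([[495.76427721,   0.        , 256.65444027],
       [  0.        , 495.76427721, 197.30121897],
       [  0.        ,   0.        ,   1.        ]]), 'eye': array([ 0.26323241, -0.02471321,  1.88042583]), 'orientation': array([-172.58880654,    0.2183944 ,  -91.36062336])}
flange [(0.58, [279.0, 149.0, 307.9, 177.4])]
turntable [(0.97, [214.4, 178.1, 263.8, 232.0]), (0.83, [299.0, 246.5, 365.7, 291.6])]
blank_flange []
{'time': 0.4, 'qpos': array([-7.20790996e+01,  3.02538834e+00,  9.24236076e+01, -8.56376859e-05,
        8.45678197e+01, -6.81791277e+00]), 'joint_vel': array([-0.00311487, -0.03147282, -0.02352714, -0.00943368,  0.01108924,
        0.04492518]), 'joint_efforts': array([-3.56085729e-04, -3.93050051e+01, -3.69811428e+01, -1.04960834e-04,
        2.42541282e-03,  1.51556907e-05]), 'tool_pos': array([ 0.26152131, -0.56753726,  0.2096223 ]), 'eef_rot': array([-1.79983293e+02, -1.91161495e-03,  2.47388210e+01]), 'force': array([-0.03838054,  0.07526982,  0.4188364 ]), 'moment': array([-0.03603971, -0.03928383,  0.02624798]), 'gripper_force': 0.0, 'width': 0.0854752571955882}
```

View pics/scene0.png

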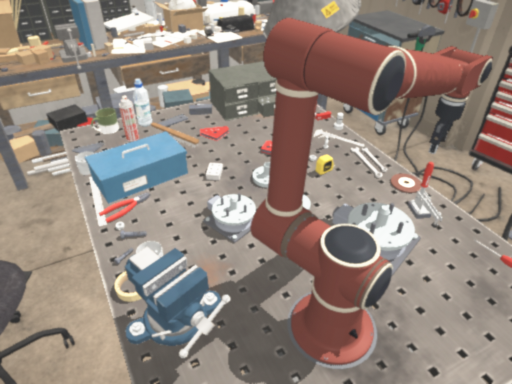

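View pics/top0.png

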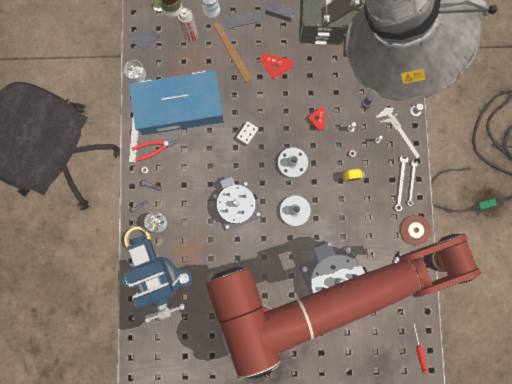

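The scene shows the small turntable at about (237,203) in the top view. There are two flanges at (293,163) and (294,210), and the large turntable at (335,275) is partly hidden by the arm. Next I'll enlarge and measure.

```bash
cat >> h.py <<'E'
from scipy.spatial.transform import Rotation as R
def cam(n):
    K,e,o=cal(n); return K,e,R.from_euler("xyz",o,degrees=True).as_matrix()
def cloud(n,d):
    K,e,M=cam(n); v,u=np.mgrid[:384,:512]
    c=np.stack([(u-K[0,2])/K[0,0]*d,(v-K[1,2])/K[1,1]*d,d],-1)
    return c@M.T+e
def ortho(n,p,cx,cy,z,half=.09,N=360):
    # picture resampled on plane z; col grows with -y, row grows with -x (px = 2*half/N)
    K,e,M=cam(n); r,c=np.mgrid[:N,:N]; s=2*half/N
    P=np.stack([cx+half-(r+.5)*s,cy+half-(c+.5)*s,np.full(r.shape,z)],-1)
    q=(P-e)@M; u=K[0,0]*q[...,0]/q[...,2]+K[0,2]; v=K[1,1]*q[...,1]/q[...,2]+K[1,2]
    return cv2.remap(p,u.astype(np.float32),v.astype(np.float32),cv2.INTER_CUBIC)
E
python3 - <<'E'
from h import *
a=np.load("top0.npz");p,d=a["p"],a["d"]; W=cloud("top",d)
for u,v in((293,163),(294,210),(237,203)):
    q=W[v-45:v+45,u-45:u+45].reshape(-1,3); q=q[d[v-45:v+45,u-45:u+45].ravel()>0]
    c=W[v,u]; q=q[np.hypot(*(q-c)[:,:2].T)<.1]
    print(c,np.histogram(q[:,2],bins=np.arange(-.01,.13,.01))[0])
    for lo,hi in((.01,.024),(.05,.056),(.056,.072),(.08,.095),(.097,.112)):
        m=(q[:,2]>lo)&(q[:,2]<hi)
        if m.sum()>3:
            (x,y),r=cv2.minEnclosingCircle(q[m,:2].astype(np.float32)); print(lo,hi,m.sum(),q[m].mean(0).round(4),"circ",round(x,4),round(y,4),round(r,4))
A=[ortho("top",p,*W[v,u][:2],z) for u,v,z in((293,163,.018),(294,210,.018),(237,203,.06))]
cv2.imwrite("pics/crop0.png",np.hstack(A)[:,:,::-1][:, :1080]) 
cv2.imwrite("pics/crop0.png",cv2.resize(np.hstack(A)[:,:,::-1],(798,266)))
E
```

```text
[ 6.37952362e-01 -1.66722589e-01  6.96358442e-05] [657 663 376 193  21   6  13  18   2   0   0   0   0   0]
0.01 0.024 500 [ 0.6382 -0.162   0.0172] circ 0.6346 -0.1673 0.0979
0.05 0.056 5 [ 0.6411 -0.1564  0.0539] circ 0.6368 -0.1589 0.0143
0.056 0.072 28 [ 0.637  -0.1634  0.0633] circ 0.6377 -0.1628 0.0171
[ 0.4551279  -0.16407608  0.00551505] [743 622 444 199  11   5  10  20   1   0   0   0   0   0]
0.01 0.024 577 [ 0.4515 -0.1648  0.0172] circ 0.4525 -0.1696 0.0964
0.05 0.056 8 [ 0.4507 -0.1648  0.052 ] circ 0.4516 -0.1645 0.0162
0.056 0.072 23 [ 0.4507 -0.1657  0.0646] circ 0.4519 -0.1652 0.0169
[0.47621343 0.04824883 0.09708406] [281 384 174  20  31  70 606 470  22  25  18  19   1   0]
0.01 0.024 188 [0.4587 0.0468 0.0145] circ 0.4777 0.0486 0.0988
0.05 0.056 240 [0.4809 0.0579 0.0537] circ 0.4887 0.0661 0.0825
0.056 0.072 846 [0.4786 0.0557 0.0612] circ 0.4784 0.0559 0.072
0.08 0.095 31 [0.477  0.0622 0.0868] circ 0.4785 0.0566 0.0466
0.097 0.112 27 [0.4786 0.0555 0.102 ] circ 0.4795 0.0554 0.0117
```

View pics/crop0.png

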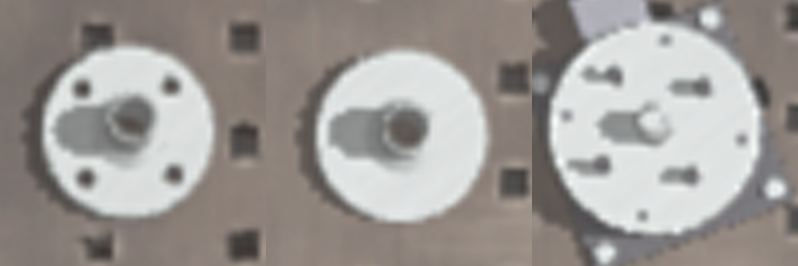

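In the crop, the left flange (293,163) has four holes, so it is the drilled one; the middle one is blank. The studs on the turntable are at about (614,76), (704,87), (602,165) and (692,177). Next come refined angles.

```bash
cat >> h.py <<'E'
from scipy.optimize import minimize
def holes(n,p,cx,cy,z,sign,th0,rr=.0055,r=.0425):
    # maximise blob contrast of 4 discs on circle; sign -1 dark
    h=.09;N=720;g=cv2.cvtColor(ortho(n,p,cx,cy,z,h,N),cv2.COLOR_RGB2GRAY).astype(np.float32)
    g=cv2.GaussianBlur(g,(0,0),rr/(2*h/N)*.6)
    def f(t):
        a=np.radians(t[2]+90*np.arange(4)); x=t[0]*.001+r*np.cos(a); y=t[1]*.001+r*np.sin(a)
        s=2*h/N; return -sign*cv2.remap(g,((h-y)/s-.5).astype(np.float32),((h-x)/s-.5).astype(np.float32),1).mean()
    b=min((minimize(f,[i,j,th0+k],method="Nelder-Mead",options=dict(initial_simplex=[[i,j,th0+k],[i+2,j,th0+k],[i,j+2,th0+k],[i,j,th0+k+4]])) for i in(-2,2) for j in(-2,2) for k in(-3,3)),key=lambda o:o.fun)
    return cx+b.x[0]*.001,cy+b.x[1]*.001,b.x[2],b.fun
E
python3 - <<'E'
from h import *
for n in("top","scene"):
    a=np.load(n+"0.npz");p,d=a["p"],a["d"]; W=cloud(n,d)
    print(n,"flange",holes(n,p,.638,-.163,.018,-1,47))
    q=W[d>0]; 
    for c,nm in(((.6385,-.1635),"fl"),((.4785,.0555),"tt")):
        e=q[:,:2]-c; r=np.hypot(*e.T)
        zs=((.012,.022),(.06,.07)) if nm=="fl" else ((.056,.064),(.078,.092),(.097,.11))
        rm=.062 if nm=="fl" else .076
        for lo,hi in zs:
            m=(r<rm)&(q[:,2]>lo)&(q[:,2]<hi)
            if m.sum()<3: continue
            (x,y),rad=cv2.minEnclosingCircle(q[m,:2].astype(np.float32)); print(nm,lo,m.sum(),"mean",q[m].mean(0).round(4),"circ",round(x,4),round(y,4),round(rad,4))
        if nm=="tt":
            m=(r>.03)&(r<.055)&(q[:,2]>.072)&(q[:,2]<.095); an=np.degrees(np.arctan2(e[m,1],e[m,0]))
            k=np.round((an-37)/90)%4
            for i in range(4):
                s=q[m][k==i]; 
                if len(s): print(i,len(s),s.mean(0).round(4),np.degrees(np.arctan2(*(s.mean(0)[:2]-c)[::-1])).round(1))
a=np.load("top0.npz")["p"];b=np.load("scene0.npz")["p"]
A=[ortho("top",a,.4785,.0555,.088),ortho("scene",b,.4785,.0555,.088)]
for g in A:
    for t in 37.5+90*np.arange(4):
        x,y=42.5*np.cos(np.radians(t)),42.5*np.sin(np.radians(t)); cv2.circle(g,(int(180-2*y),int(180-2*x)),11,(255,0,0),1)
cv2.imwrite("pics/crop1.png",np.hstack(A)[:,:,::-1])
E
```

```text
top flange (np.float64(0.6385674796240776), np.float64(-0.16374139868517426), np.float64(47.21628920168719), np.float64(119.38304138183594))
fl 0.012 398 mean [ 0.6378 -0.1614  0.0173] circ 0.6384 -0.1629 0.0581
fl 0.06 18 mean [ 0.6354 -0.1624  0.0648] circ 0.6363 -0.1621 0.0169
tt 0.056 670 mean [0.478  0.0559 0.0598] circ 0.4784 0.0559 0.072
tt 0.078 29 mean [0.4771 0.0623 0.0852] circ 0.4783 0.0562 0.0469
tt 0.097 26 mean [0.4786 0.0555 0.1017] circ 0.4795 0.0554 0.0117
0 9 [0.5117 0.0811 0.0839] 37.6
1 9 [0.4529 0.0892 0.0853] 127.1
2 10 [0.4454 0.0313 0.0805] -143.8
3 8 [0.5026 0.0214 0.0828] -54.8
scene flange (np.float64(0.6208962262177496), np.float64(-0.1701802117124215), np.float64(58.06555500683701), np.float64(100.71953582763672))
fl 0.012 170 mean [ 0.6438 -0.131   0.0183] circ 0.6429 -0.1508 0.0569
fl 0.06 24 mean [ 0.6413 -0.1573  0.0639] circ 0.6392 -0.1624 0.0183
tt 0.056 790 mean [0.4711 0.0631 0.0607] circ 0.4789 0.0571 0.0738
tt 0.078 66 mean [0.4754 0.0612 0.0851] circ 0.4792 0.0591 0.0479
tt 0.097 31 mean [0.4765 0.0593 0.1029] circ 0.4784 0.0593 0.0112
0 17 [0.5118 0.084  0.0819] 40.5
1 15 [0.4516 0.0928 0.0823] 125.9
2 17 [0.4445 0.0324 0.0815] -145.8
3 15 [0.5036 0.0251 0.0822] -50.5
```

View pics/crop1.png

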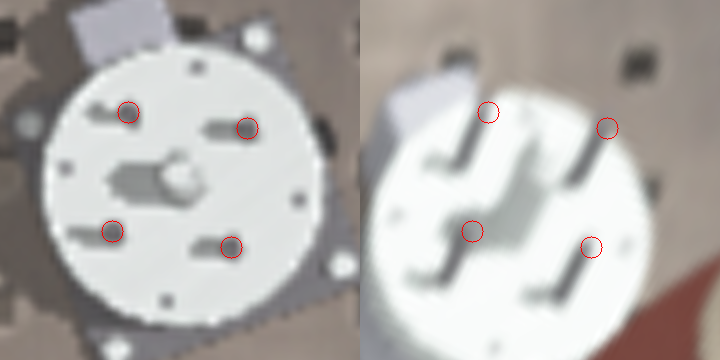

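>>> servo_tool(gripper=[8.5,8.5,8.5,8.5,8.5,8.5,8.5,8.5], translation=[[4.26,-1.74,0],[4.26,-1.74,0],[4.26,-1.74,0],[4.26,-1.74,0],[4.26,-1.74,0],[4.26,-1.74,0],[4.26,-1.74,0],[4.26,-1.74,0]], rot=[[0,0,0],[0,0,0],[0,0,0],[0,0,0],[0,0,0],[0,0,0],[0,0,0],[0,0,0]], newtons=20)

```text
time: 1.4
tool_pos: [0.5138, -0.2974, 0.21]
eef_rot: [180.0, -0.0, 24.7]
force: [-0.4, -0.6, 0.1]
width: 0.0853
gripper_force: 0.0
```

>>> servo_tool(gripper=[8.5,8.5,8.5,8.5,8.5,8.5], translation=[[4.26,-1.74,0],[4.26,-1.74,0],[4.26,-1.74,0],[4.26,-1.74,0],[0,0,0],[0,0,0]], rot=[[0,0,0],[0,0,0],[0,0,0],[0,0,0],[0,0,0],[0,0,0]])

```text
time: 2.15
tool_pos: [0.6382, -0.1642, 0.2096]
eef_rot: [180.0, 0.0, 24.8]
force: [0.4, -0.5, 0.4]
width: 0.085
gripper_force: 0.0
```

>>> servo_tool(gripper=[8.5,8.5,8.5,8.5,8.5,8.5], translation=[[0,0,4],[0,0,4],[0,0,4],[0,0,3.5],[0,0,2],[0,0,0]], rot=[[0,0,0],[0,0,0],[0,0,0],[0,0,0],[0,0,0],[0,0,0]])

```text
time: 2.9
tool_pos: [0.6369, -0.1644, 0.0332]
eef_rot: [-179.9, 0.1, 24.7]
force: [0.3, 0.6, -0.2]
width: 0.0849
gripper_force: 0.0
```

>>> servo_tool(gripper=[3,3,3,3,3,3,3,3], translation=[[0,0,0],[0,0,0],[0,0,0],[0,0,0],[0,0,0],[0,0,0],[0,0,0],[0,0,0]], rot=[[0,0,0],[0,0,0],[0,0,0],[0,0,0],[0,0,0],[0,0,0],[0,0,0],[0,0,0]])

```text
time: 3.9
tool_pos: [0.6392, -0.1639, 0.0365]
eef_rot: [180.0, -0.1, 24.7]
force: [-1.4, 2.2, 5.6]
width: 0.0322
gripper_force: 19.9
```

>>> servo_tool(gripper=[6.5,6.5,6.5,6.5,6.5,6.5,6.5,6.5], translation=[[0,0,0],[0,0,0],[0,0,-0.4],[0,0,0],[0,0,0],[0,0,0],[0,0,0],[0,0,0]], rot=[[0,0,0],[0,0,0],[0,0,-10],[0,0,-10],[0,0,-10],[0,0,-10],[0,0,-10],[0,0,-10]])

```text
time: 4.9
tool_pos: [0.6382, -0.1641, 0.0383]
eef_rot: [-180.0, 0.0, 85.1]
force: [-0.3, -0.1, -0.5]
width: 0.065
gripper_force: 0.0
```

>>> servo_tool(gripper=[6.5,6.5,6.5,6.5,6.5], translation=[[0,0,0],[0,0,0],[0,0,0],[0,0,0],[0,0,0]], rot=[[0,0,-10],[0,0,-10],[0,0,-10],[0,0,0],[0,0,0]])

```text
time: 5.52
tool_pos: [0.6383, -0.1641, 0.0386]
eef_rot: [-180.0, -0.0, 114.6]
force: [0.2, -1.0, 0.4]
width: 0.0651
gripper_force: 0.0
```

>>> servo_tool(gripper=[3,3,3,3,3,3,3,3], translation=[[0,0,0],[0,0,0],[0,0,0],[0,0,0],[0,0,0],[0,0,0],[0,0,0],[0,0,0]], rot=[[0,0,0],[0,0,0],[0,0,0],[0,0,0],[0,0,0],[0,0,0],[0,0,0],[0,0,0]])

```text
time: 6.52
tool_pos: [0.6392, -0.1639, 0.0393]
eef_rot: [179.9, 0.0, 114.7]
force: [4.5, 2.0, 0.6]
width: 0.0323
gripper_force: 20.1
```

>>> servo_tool(gripper=[3,3,3,3,3,3,3,3], translation=[[0,0,0],[0,0,-1],[0,0,-3],[0,0,-3],[0,0,-3],[0,0,-3],[0,0,-2],[0,0,0]], rot=[[0,0,0],[0,0,0],[0,0,0],[0,0,0],[0,0,0],[0,0,0],[0,0,0],[0,0,0]], newtons=70)

```text
time: 7.52
tool_pos: [0.6385, -0.1644, 0.1895]
eef_rot: [180.0, 0.1, 114.7]
force: [-0.2, -0.2, -8.6]
width: 0.0309
gripper_force: 41.3
```

Run:
```python
from h import *
s=manip.state(); print(s["tool_pos"],s["eef_rot"],s["force"],s["moment"],s["width"],s["time"])
p,d=manip.get_image("top"); np.savez("top1.npz",p=p,d=d)
z=s["tool_pos"][2]-.0385+.018; x,y=s["tool_pos"][:2]
g=cv2.resize(ortho("top",p,x,y,z),(540,540))
cv2.imwrite("pics/lift.png",g[:,:,::-1]); print(z)
```

```text
[ 0.63848246 -0.1644389   0.18953225] [1.79983343e+02 5.77937438e-02 1.14726148e+02] [-0.16759498 -0.23747403 -8.61250747] [-0.03794627 -0.09963047 -0.02130775] 0.030906466456752393 7.525
0.16903225304747374
```

View pics/lift.png

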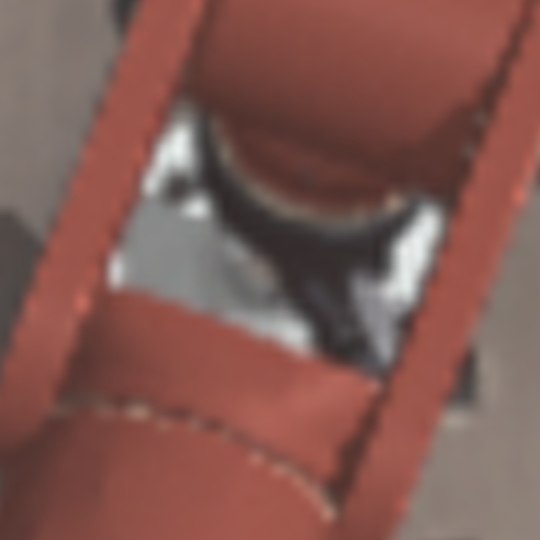

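>>> servo_tool(gripper=[3,3,3,3,3,3,3,3], translation=[[3.33,-0.67,0],[3.33,-0.67,0],[3.33,-0.67,0],[3.33,-0.67,0],[3.33,-0.67,0],[3.33,-0.67,0],[3.33,-0.67,0],[3.33,-0.67,0]], rot=[[0,0,0],[0,0,0],[0,0,0],[0,0,0],[0,0,0],[0,0,0],[0,0,0],[0,0,0]])

```text
time: 8.57
tool_pos: [0.476, 0.0562, 0.1862]
eef_rot: [-179.8, -0.1, 114.7]
force: [0.2, 0.6, -7.7]
width: 0.0309
gripper_force: 40.9
```

>>> servo_tool(gripper=[3,3,3,3], translation=[[0,0,0],[0,0,0],[0,0,1],[0,0,0]], rot=[[0,0,5],[0,0,4.9],[0,0,0],[0,0,0]])

```text
time: 9.07
tool_pos: [0.4764, 0.0553, 0.1758]
eef_rot: [-179.7, -0.1, 104.9]
force: [0.5, 0.0, -8.6]
width: 0.0311
gripper_force: 40.6
```

Run:
```python
from h import *
for i in range(2):
    s=manip.state(); print(s["tool_pos"],s["eef_rot"],s["force"],s["width"],s["time"])
    for n in("scene","top"):
        p,d=manip.get_image(n); np.savez(n+"2.npz",p=p,d=d)
p=np.load("top2.npz")["p"]; q=np.load("scene2.npz")["p"]
x,y,z=s["tool_pos"]
z-=.0205
A=[ortho("top",p,x,y,z),ortho("scene",q,x,y,z)]
for g in A:
    cv2.circle(g,(180,180),115,(255,0,0),1)
    for t in 37.3+90*np.arange(4):
        a,b=42.5*np.cos(np.radians(t)),42.5*np.sin(np.radians(t)); cv2.circle(g,(int(180-2*b),int(180-2*a)),14,(255,0,0),1)
cv2.imwrite("pics/hov.png",np.hstack(A)[:,:,::-1])
```

```text
[0.476378   0.05534848 0.17575996] [-1.79688510e+02 -7.61762171e-02  1.04900844e+02] [ 0.4956599   0.02036882 -8.61865076] 0.031138543372342196 9.075
[0.4776149  0.0553313  0.17755405] [-1.79876583e+02 -2.99071253e-02  1.04867284e+02] [ 4.27028070e-03  2.97904080e-01 -8.45176593e+00] 0.030884651134536967 9.175
```

View pics/hov.png

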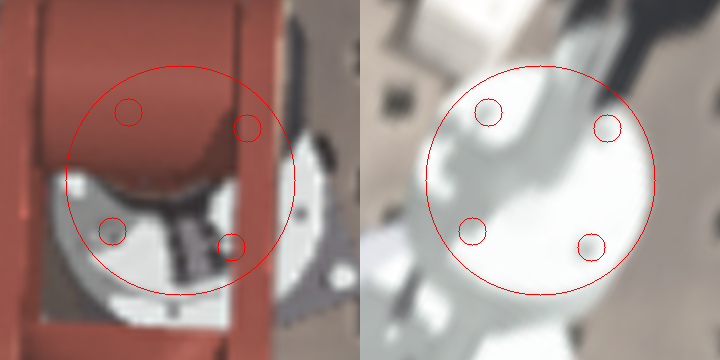

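>>> servo_tool(gripper=[3,3,3,3,3,3,3], translation=[[0,0,1.5],[0,0,1],[0,0,0.6],[0,0,0.5],[0,0,0.5],[0,0,0.4],[0,0,0]], rot=[[0,0,0],[0,0,0],[0,0,0],[0,0,0],[0,0,0],[0,0,0],[0,0,0]])

```text
time: 10.15
tool_pos: [0.4788, 0.0555, 0.1338]
eef_rot: [179.9, 0.0, 104.8]
force: [2.3, 0.2, -9.4]
width: 0.031
gripper_force: 40.4
```

Run:
```python
from h import *
S=[]
for i in range(4):
    s=manip.state(); S.append(np.r_[s["tool_pos"]*1000,s["eef_rot"],s["force"],s["moment"]]); manip.get_image("top")
print(np.round(S,2))
```

```text
[[ 4.7884e+02  5.5460e+01  1.3381e+02  1.7991e+02  2.0000e-02  1.0484e+02
   2.3500e+00  2.0000e-01 -9.3600e+00  1.0000e-02 -4.8000e-01 -1.0000e-02]
 [ 4.7883e+02  5.5460e+01  1.3393e+02  1.7992e+02  2.0000e-02  1.0484e+02
   2.7100e+00 -3.0000e-02 -1.0180e+01 -2.0000e-02 -5.6000e-01 -1.0000e-02]
 [ 4.7876e+02  5.5460e+01  1.3397e+02  1.7993e+02  2.0000e-02  1.0484e+02
   3.1700e+00  5.0000e-01 -1.0090e+01  5.0000e-02 -5.6000e-01  1.0000e-02]
 [ 4.7873e+02  5.5480e+01  1.3399e+02  1.7993e+02  2.0000e-02  1.0484e+02
   2.5700e+00 -2.0000e-01 -1.0160e+01 -1.0000e-02 -6.1000e-01  1.0000e-02]]
```

>>> servo_tool(gripper=[3,3,3], translation=[[-0.03,0.1,0],[0,0,0],[0,0,0]], rot=[[0,0,0],[0,0,0],[0,0,0]])

```text
time: 10.72
tool_pos: [0.4792, 0.0554, 0.1339]
eef_rot: [-180.0, -0.0, 104.8]
force: [1.0, 0.9, -9.1]
width: 0.0308
gripper_force: 40.6
```

```bash
cat > st.py <<'E'
from h import *
S=[]
for i in range(3):
    s=manip.state(); S.append(np.r_[s["tool_pos"]*1000,s["eef_rot"],s["force"],s["moment"]]); manip.get_image("top")
np.set_printoptions(suppress=True); print(np.round(S,2), s["width"])
E
python3 st.py
```

```text
[[ 479.24   55.41  133.87 -179.98   -0.    104.84    1.03    0.93   -9.06
     0.01   -0.26   -0.01]
 [ 479.24   55.44  133.88 -179.99   -0.    104.84    0.51   -0.87   -8.26
    -0.07   -0.27   -0.06]
 [ 479.25   55.42  133.85 -179.99    0.    104.84    1.32   -0.76   -9.39
    -0.01   -0.23   -0.01]] 0.03072079300603591
```

>>> servo_tool(gripper=[3,3,3], translation=[[-0.04,0.15,0],[0,0,0],[0,0,0]], rot=[[0,0,0],[0,0,0],[0,0,0]])

```text
time: 11.25
tool_pos: [0.4807, 0.0555, 0.1337]
eef_rot: [-180.0, -0.0, 104.8]
force: [-0.1, 0.2, -9.1]
width: 0.0312
gripper_force: 40.6
```

```bash
python3 st.py
```

```text
[[ 480.73   55.47  133.71 -179.97   -0.01  104.84   -0.13    0.2    -9.11
    -0.01   -0.01   -0.04]
 [ 480.72   55.49  133.69 -179.98   -0.01  104.84   -0.02    0.4    -8.48
     0.02   -0.05    0.01]
 [ 480.75   55.45  133.72 -179.98   -0.01  104.84   -0.33    0.48   -7.95
    -0.01    0.05    0.02]] 0.030950520267627527
```

>>> servo_tool(gripper=[3,3,3,3,3,3], translation=[[0,0,0.3],[0,0,0.3],[0,0,0.2],[0,0,0.2],[0,0,0.2],[0,0,0]], rot=[[0,0,0],[0,0,0],[0,0,0],[0,0,0],[0,0,0],[0,0,0]])

```text
time: 12.15
tool_pos: [0.4807, 0.0554, 0.1216]
eef_rot: [-180.0, -0.0, 104.8]
force: [1.0, -0.7, -8.8]
width: 0.0311
gripper_force: 40.6
```

```bash
python3 st.py
```

```text
[[ 480.73   55.4   121.56 -179.97   -0.    104.84    1.05   -0.67   -8.76
    -0.06   -0.05   -0.01]
 [ 480.81   55.44  121.7  -179.99   -0.    104.84    0.2    -0.49   -8.32
    -0.04   -0.     -0.01]
 [ 480.92   55.42  121.85  180.     -0.    104.84   -0.04   -0.18   -8.83
     0.02    0.01    0.01]] 0.030235553541537858
```

>>> servo_tool(gripper=[3,3,3,3,3], translation=[[0,0,0.2],[0,0,0.2],[0,0,0.2],[0,0,0],[0,0,0]], rot=[[0,0,0],[0,0,0],[0,0,0],[0,0,0],[0,0,0]])

```text
time: 12.92
tool_pos: [0.4809, 0.0554, 0.1158]
eef_rot: [-180.0, -0.0, 104.8]
force: [0.3, 0.2, -7.9]
width: 0.0308
gripper_force: 40.6
```

```bash
python3 st.py
```

```text
[[ 480.89   55.44  115.8  -180.     -0.    104.84    0.31    0.2    -7.89
    -0.05    0.      0.  ]
 [ 480.94   55.46  115.88  179.99    0.    104.84    0.58    0.26   -9.14
    -0.02    0.03   -0.03]
 [ 480.95   55.43  115.92  179.99    0.    104.84   -1.08    0.16   -8.84
    -0.05   -0.04    0.02]] 0.030912815749345617
```

Studs are well inside the holes with no contact. Lowering on to the seat.

>>> servo_tool(gripper=[3,3,3,3,3,3,3,3], translation=[[0,0,0.3],[0,0,0.3],[0,0,0.3],[0,0,0.3],[0,0,0.2],[0,0,0.1],[0,0,0.1],[0,0,0]], rot=[[0,0,0],[0,0,0],[0,0,0],[0,0,0],[0,0,0],[0,0,0],[0,0,0],[0,0,0]])

```text
time: 14.08
tool_pos: [0.4811, 0.0556, 0.1002]
eef_rot: [180.0, -0.0, 104.8]
force: [-1.4, 1.8, -5.5]
width: 0.0308
gripper_force: 40.9
```

```bash
python3 st.py
```

```text
[[481.1   55.57 100.16 179.97  -0.01 104.85  -1.42   1.79  -5.51   0.17
    0.1    0.02]
 [481.12  55.54 100.2  179.97  -0.   104.84  -1.14   0.23  -6.99   0.15
    0.13  -0.  ]
 [481.09  55.57 100.17 179.97  -0.01 104.84  -0.31   1.39  -5.67   0.16
    0.1    0.06]] 0.03082301433726488
```

>>> servo_tool(gripper=[3,3,3,3,3], translation=[[0,0,0.1],[0,0,0.1],[0,0,0.05],[0,0,0],[0,0,0]], rot=[[0,0,0],[0,0,0],[0,0,0],[0,0,0],[0,0,0]])

```text
time: 14.85
tool_pos: [0.4811, 0.0557, 0.0995]
eef_rot: [-180.0, -0.0, 104.9]
force: [-7.4, 2.4, 5.9]
width: 0.0305
gripper_force: 42.3
```

```bash
python3 st.py
```

```text
[[ 481.12   55.74   99.48 -180.     -0.03  104.86   -7.36    2.36    5.93
     0.39    1.23   -0.02]
 [ 481.11   55.74   99.48 -180.     -0.03  104.85   -7.      3.08    5.62
     0.4     1.22   -0.  ]
 [ 481.09   55.73   99.47 -179.99   -0.03  104.85   -6.83    2.37    5.5
     0.42    1.16   -0.03]] 0.03054975451961516
```

>>> servo_tool(gripper=[5.5,5.5,5.5,5.5,5.5], translation=[[0,0,0],[0,0,0],[0,0,0],[0,0,-0.5],[0,0,-1]], rot=[[0,0,0],[0,0,0],[0,0,0],[0,0,0],[0,0,0]])

```text
time: 15.62
tool_pos: [0.4807, 0.0554, 0.1125]
eef_rot: [-180.0, -0.0, 104.8]
force: [0.3, 0.1, -0.1]
width: 0.0549
gripper_force: 0.0
```

>>> servo_tool(gripper=[5.5,5.5,5.5,5.5,5.5,5.5,5.5,5.5], translation=[[0,0,-3],[0,0,-4],[0,0,-4],[5,2,0],[-5,-5,0],[-5,-5,0],[-5,-5,0],[-5,-5,0]], rot=[[0,0,0],[0,0,0],[0,0,0],[0,0,0],[0,0,0],[0,0,0],[0,0,0],[0,0,0]])

```text
time: 16.62
tool_pos: [0.3609, -0.1085, 0.2233]
eef_rot: [179.9, 0.1, 104.9]
force: [0.7, -1.0, 0.1]
width: 0.0553
gripper_force: 0.0
```

Run:
```python
from h import *
s=manip.state(); print(s["tool_pos"],s["force"],s["time"])
A=[]
for n in("top","scene"):
    p,d=manip.get_image(n); W=cloud(n,d)[d>0]; A.append(ortho(n,p,.4785,.0555,.078))
    r=np.hypot(W[:,0]-.4785,W[:,1]-.0555)
    for lo,hi in((.07,.083),(.083,.1),(.115,.135)):
        m=(r<.06)&(W[:,2]>lo)&(W[:,2]<hi); q=W[m]
        if m.sum()>5:
            c=np.linalg.lstsq(np.c_[q[:,:2]-q[:,:2].mean(0),np.ones(len(q))],q[:,2],rcond=None)[0]
            print(n,lo,m.sum(),q.mean(0).round(4),np.median(q[:,2]).round(4),"slope",c[:2].round(4))
cv2.imwrite("pics/fin.png",np.hstack(A)[:,:,::-1])
```

```text
[ 0.36092539 -0.10845779  0.22333413] [ 0.70704338 -0.99853591  0.13020363] 16.625
top 0.07 537 [0.4793 0.0553 0.0771] 0.0773 slope [-0.0018  0.0007]
top 0.083 139 [0.4747 0.058  0.0876] 0.0862 slope [ 0.0124 -0.0047]
top 0.115 27 [0.4795 0.0547 0.1232] 0.1245 slope [-0.0018 -0.0038]
scene 0.07 17 [0.5127 0.0985 0.079 ] 0.0789 slope [-0.1064 -0.1223]
```

View pics/fin.png

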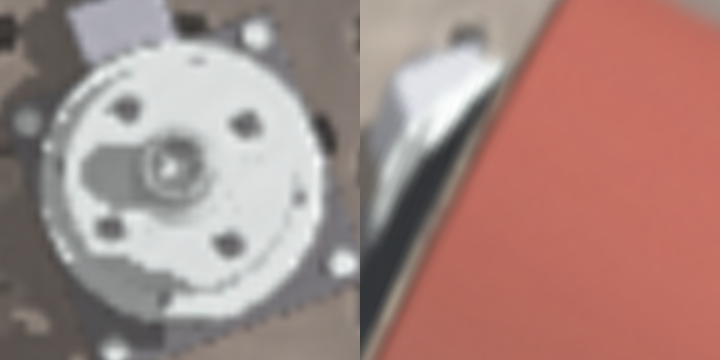

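The picture shows the flange on the faceplate, with the plug in its bore at (172,167) and the studs in the four holes. The disc top is level, 60 mm above where it read on the table, so it is fully home.

```bash
python3 -c "
from rig import manip
print(manip.state()['joint_vel'].round(2)); print(manip.hand_in())"
```

```text
[ 6.49  1.87 -1.23  3.41 -0.87  4.39]
the job is handed in; nothing more can be done
None
```

The drilled flange is seated flat and fully home on the smaller turntable, with the plug in its bore and the studs in its four holes. The gripper let go and moved clear, none of the bystanders was handled, and I handed the job in at about 17 s; no verdict came back.

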